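# Clamp a pair of blanks and lock the press screw

## Task

Clamp the two stacked walnut blanks in the small bench press. Slacken the lock ring by its lever (anticlockwise from above) until the screw is free, turn the screw's tee handle clockwise until the platen bears on the blanks with a light hand-tight twist (about 0.3 N m), then swing the lock ring's lever clockwise until it is hand-tight again (about 0.5 N m), so that the screw stays locked. Do not force anything, keep the blanks squarely stacked, and leave the tape measure, the offcut and the graver round the press where they lie.

Things in the scene. Friction and masses are not known exactly. Their poses are not given: they have to be found in the camera images.
- press: dark green cast bench press, bolted down; origin under the screw's axis, on the bench; z up, y along its bridge. Base 124 x 212 mm, its bed 20 mm high; two columns at y = +-79 mm (their nuts reach z = 158) carry the bridge, 30 mm wide, hub 54 mm across in the middle, flat top at z = 142 mm. Lock ring and tee handle turn about its z axis (x = y = 0)
- lever_grip (a point): point on the lock ring's lever, 70 mm from the axis, about 175 mm above the bench. Ring: knurled steel, 54 mm across, on the bridge. Lever: round, 9 to 12 mm thick, leaves the ring's side, rises outward, ends 92 mm from the axis. Clockwise from above tightens, anticlockwise slackens (and lifts 1 mm per rad). As found it is tight; the screw is free 0.6 to 0.8 rad anticlockwise from there
- tee_centre (a point): centre of the tee handle's bar, on the axis above the ring, 190 to 195 mm above the bench. The bar is level, round, 9 mm thick, reaches 46 mm to either side (balls of 14 mm at its ends); hub 19 mm across below and between. Clockwise from above lowers screw and platen
- tee_arm (a point): point on one arm of the tee handle's bar, 32 mm from the axis
- screw: the press screw, turned by the tee handle; origin on the axis inside the bridge. 10 mm lead: the tee sinks 1.6 mm per rad clockwise. With the ring slack it turns with under 0.1 N m until the platen bears, 0.7 to 2.2 rad on; then the twist climbs by about 1.1 N m per rad. 0.3 N m is about 45 N on the blanks, 0.5 N m about 75 N. Locked it resists 0.4 N m and more
- collet: brass split collet under the lock ring, mostly hidden in the hub; the tight ring presses it on the screw and so locks it. 0.5 N m at the ring gives about 40 N; twist and force climb within 0.6 rad, by about 70 N per rad. Ring and screw hold where they are left
- platen: dark steel plate, 84 mm across its middle, 12 mm thick, that slides on the columns and is pushed up against the screw by springs; origin at the middle of its underside. Starts 1 to 3.5 mm clear of the upper blank
- blank_upper: upper walnut disc blank, 82 mm across, 26 mm thick, lying on the lower one; origin at the centre of its underside
- blank_lower: lower walnut disc blank, 86 mm across, 30 mm thick, lying on the press's bed (20 mm above the bench) within 4 mm of the axis; origin at the centre of its underside
- tape_measure: yellow and black pocket tape measure, 39 x 70 x 64 mm, on the bench beside the press; bystander
- offcut: reddish hardwood offcut, 40 x 55 x 20 mm, on the bench at the other side of the press; bystander
- graver: brass-handled graver, 12 x 130 x 12 mm, lying in front of the press; bystander

How it is judged:
By the outcome, as a careful person would: the job done as asked, in the order asked, and still so for the second after the job is handed in, with the robot touching nothing.
It also fails if it takes over 67 s, if anything falls off the work surface, if the arm or the gripper's body presses on something with over 40 N, if the wrist force passes 120 N, or if a joint passes its speed limit or range.

## Robot

A 7-joint arm with a two-finger parallel gripper is mounted at the origin on a cart in front of the work surface, level with it; the furniture and walls round the work are solid. World frame = base frame: x ahead of the robot, y to its left, z up, the work surface at z = 0. Lengths are in m, angles in rad, forces in N, time in s.
With the tool pointing down it reaches from about 0.425 to 0.925 m from the base axis. Payload 6.8 kg.
Tool frame: the origin (TCP) lies at the very end of the fingers, on their centre line; the grasp point (between the pads) lies 19 mm behind it (r.tcp_to_grasp is the distance from the TCP to the grasp point, in m); z points along the fingers, y is the line along which they close (so a half turn about z gives the same grasp; the last joint's range is limited). The gripper opens to 85 mm and grips with 20 to 120 N. Pads are 22 mm wide; open, the fingers measure 114 mm over their backs; the gripper's body (76 mm by 85 mm) begins 54 mm behind the grasp point. The pads swing forward as they close: fully open they stand 13 mm farther back than shut.
Start: joints at [1.127, 0.477, 0.022, 1.555, -0.011, 1.109, -0.083], TCP at [0.222, -0.637, 0.231] pointing down, gripper open.
Joint ranges: [-2.96, 2.96], [-0.34, 2.1], [-1.41, 1.46], [0.24, 2.44], [-1.37, 4.51], [0.17, 1.92], [-2.96, 2.96]. Speed limits (rad/s): [2.39, 2.39, 3.14, 3.14, 3.14, 3.14, 3.14].

## Interface

Orientations are given as a rotation vector (axis times angle).
In Python, from bench import r gives the robot as it stands.
- The arm moves only by the tool step_arm, never from a script. Its argument "moves" is a list of rows, each a list of 7 numbers: the shift along the tool's x, y, z in mm, then the turn, a rotation vector about the tool's x, y, z in rad, then the finger opening in mm, from 0 to 85.4. A call has 1 to 8 rows; each row is the pose to reach, as a shift and turn from the pose commanded when the call began, along the tool's axes at that moment; what a row does not reach only later rows make up. A row lasts 1/10 s, in which the tool goes at most 50 mm and 8.59 degrees, less where a joint would pass 70% of its speed; a pose out of reach is approached as far as the arm can. A call with a gripper value outside its range is refused whole. The fingers move at their own pace and stop on an object; "grip_force" is the grip in N (left out, the last holds). Time passes only in rows, so rows that repeat a pose let the fingers close. It gives the time, the measured TCP pose, the force, the opening and the grip force at its end, in the units of the state.
- r.get_obs(): the state, without advancing time (a new reading comes with each control period).
- r.grab_frame(name): name is "side" or "top"; returns a dict with "image" (384x512x3 uint8, red, green, blue), "depth" (384x512 float32, m along the optical axis (not along the pixel's ray), 0 where there is no reading), "mtx" (3x3 intrinsics, pixels), "rvec" (rotation vector, rad) and "tvec" (3), from world to camera coordinates, as OpenCV has them. Camera axes: x right, y down, z forward; pixel columns grow to the right and rows downward; lengths in m; the calibration is good to about 2 mm. A picture is of the moment at which its call begins.
- r.hand_in(): hands the job in; it is judged then, once.
The state is a dict: "clock": time; "joints": joint angles; "qvel": joint speeds; "tau": joint torques, N m; "tcp_pos": TCP position; "orientation": TCP orientation; "contact_force": force on the tool from outside, world axes, zero at the start; "moment": the same for the moment, N m; "grip_width": finger opening in m; "gripper_force": force on a finger pad.
Only numpy, scipy, OpenCV 4.12 (cv2) and the standard library are available. Lean on these libraries where they do the work, as an engineer would, in place of code of your own. Each camera call takes 0.05 s, during which the arm holds its last target. There are 200 camera calls.

## Working session

There is one attempt and no reset: what is moved stays moved. The work goes in short steps, Python scripts to look and compute and a tool call to move; the robot and the scene stay as the last step left them, time stands still between calls to the robot, and variables do not carry over. Pictures are saved under pics/ and viewed, at most 10 in all, crops included, and the job is handed in when it is done.

Besides the shell and the picture viewer there is one more tool, called by a JSON object that holds its "name" and its "arguments". step_arm: Moves the arm, as the interface text tells. Its arguments: {"type":"object","properties":{"moves":{"type":"array","items":{"type":"array","items":{"type":"number"}}},"grip_force":{"type":"number"}},"required":["moves"]}

```bash
mkdir -p pics; ls
cat > h.py <<'E'
from bench import r
import numpy as np, cv2
from scipy.spatial.transform import Rotation as R
def grab(n):
    f=r.grab_frame(n); np.savez('/tmp/%s.npz'%n,**f); return f
def back(f,u,v,d=None):
    K=f['mtx'];Rm=cv2.Rodrigues(np.array(f['rvec'],float))[0];t=np.array(f['tvec']).ravel()
    if d is None: d=f['depth'][v,u]
    return Rm.T@(d*np.linalg.inv(K)@np.array([u,v,1.])-t)
def atz(f,u,v,z):
    c=back(f,u,v,0.);p=back(f,u,v,1.);return c+(p-c)*(z-c[2])/(p[2]-c[2])
def proj(f,p):
    return cv2.projectPoints(np.array(p,float).reshape(-1,3),f['rvec'],f['tvec'],f['mtx'],None)[0].reshape(-1,2)
def save(im,name): cv2.imwrite('pics/'+name,cv2.cvtColor(im,cv2.COLOR_RGB2BGR))
E
python3 - <<'E'
from h import *
a=grab('top');b=grab('side')
im=np.vstack([a['image'],b['image']])
save(cv2.resize(a['image'],(800,600)),'t0.png');save(cv2.resize(b['image'],(800,600)),'s0.png')
for f in(a,b): print(back(f,256,192,0.),f['mtx'][0,0])
print(r.get_obs())
E
```

```text
pics
[0.25174635 0.07364603 1.23930236] 437.51859149160384
[ 0.14172467 -0.5551733   0.59069492] 364.836734999921
{'clock': 0.1, 'joints': array([ 1.12688075,  0.47775687,  0.02230594,  1.55640016, -0.0114974 ,
        1.10929836, -0.08305431]), 'qvel': array([ 7.00530372e-04,  6.80417571e-05, -2.71195531e-04, -2.60825699e-03,
       -1.22011770e-04, -4.17373747e-04,  2.64883136e-04]), 'tau': array([ 4.72288200e-03, -5.97763109e+01,  1.61384035e+00, -2.81955564e+01,
        1.28561578e-02,  5.03078161e-03,  4.52526353e-05]), 'tcp_pos': array([ 0.2222611 , -0.63676108,  0.2303757 ]), 'orientation': array([-3.09572074e+00, -5.24893865e-01,  6.30396049e-04]), 'contact_force': array([ 0.67425632, -0.03536397, -0.70575891]), 'moment': array([-0.03722736,  0.04406002, -0.02212252]), 'gripper_force': 0.0, 'grip_width': 0.08542013443085161}
```

View pics/t0.png

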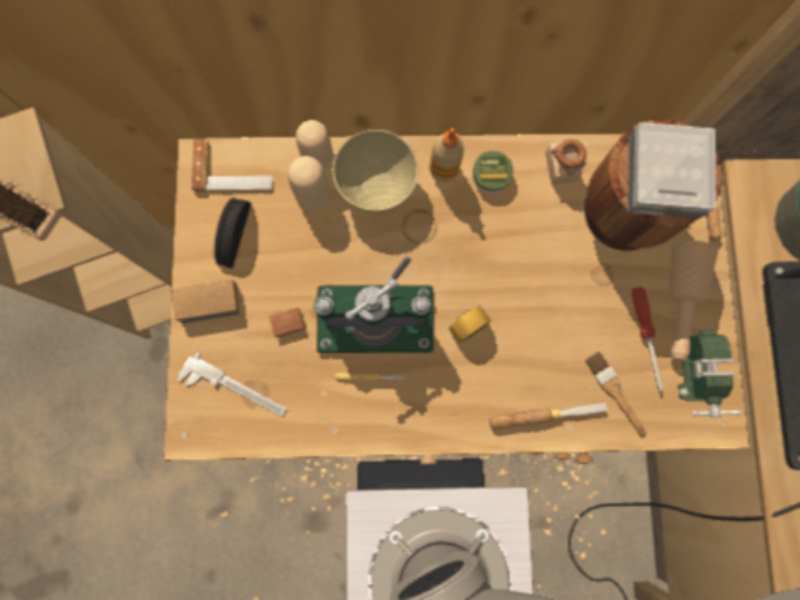

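View pics/s0.png

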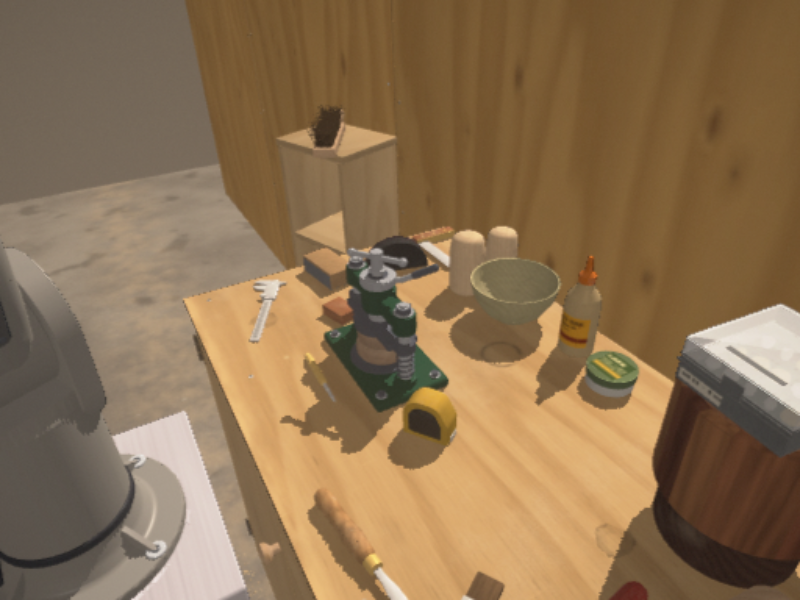

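The top view shows the press at about (375,318) of 800x600. Its lever points up and right to about (405,262), and the tee bar runs from (350,315) to about (395,285). The side view shows the tee at (375,258). I'll enlarge this area.

Run:
```python
from h import *
a=np.load('/tmp/top.npz');b=np.load('/tmp/side.npz')
def crop(f,x,y,w,h,s):
    c=cv2.resize(f['image'][y:y+h,x:x+w],None,fx=s,fy=s,interpolation=cv2.INTER_CUBIC)
    return c
A=crop(a,195,155,90,80,8)
save(A,'t1.png')
save(crop(b,200,145,90,72,8),'s1.png')
# columns nuts, press corners via depth
for u,v in [(208,196),(270,194),(240,193)]:
    print(u,v,back(a,u,v))
for n,f in(('t',a),('s',b)):
    P=[]
    for v in range(384):
        for u in range(512):
            if f['depth'][v,u]>0:
                p=back(f,u,v)
                if .35<p[0]<.75 and -.2<p[1]<.3 and p[2]>.165: P.append([u,v,*p])
    P=np.array(P);print(n,len(P));
    if len(P)>0:
        print(np.round(P[::max(1,len(P)//45)],3))
```

```text
208 196 [0.45116736 0.18059289 0.15242518]
270 194 [0.45300583 0.02430224 0.1557197 ]
240 193 [0.44831931 0.09874513 0.20084435]
t 412
[[ 2.88e+02  8.20e+01  7.46e-01 -2.90e-02  1.75e-01]
 [ 2.90e+02  8.40e+01  7.42e-01 -3.50e-02  1.71e-01]
 [ 2.60e+02  1.65e+02  5.20e-01  4.90e-02  1.89e-01]
 [ 2.58e+02  1.67e+02  5.16e-01  5.40e-02  1.85e-01]
 [ 2.61e+02  1.68e+02  5.14e-01  4.60e-02  1.81e-01]
 [ 2.56e+02  1.70e+02  5.09e-01  5.90e-02  1.84e-01]
 [ 2.53e+02  1.72e+02  5.06e-01  6.60e-02  1.76e-01]
 [ 2.55e+02  1.73e+02  5.01e-01  6.10e-02  1.84e-01]
 [ 2.51e+02  1.75e+02  4.99e-01  7.10e-02  1.73e-01]
 [ 2.54e+02  1.76e+02  4.96e-01  6.40e-02  1.73e-01]
 [ 2.51e+02  1.78e+02  4.91e-01  7.20e-02  1.72e-01]
 [ 2.49e+02  1.80e+02  4.80e-01  7.70e-02  2.00e-01]
 [ 2.51e+02  1.81e+02  4.77e-01  7.20e-02  2.02e-01]
 [ 2.53e+02  1.82e+02  4.75e-01  6.70e-02  1.98e-01]
 [ 2.39e+02  1.84e+02  4.77e-01  1.02e-01  1.70e-01]
 [ 2.34e+02  1.85e+02  4.76e-01  1.14e-01  1.65e-01]
 [ 2.48e+02  1.85e+02  4.69e-01  7.90e-02  1.94e-01]
 [ 2.46e+02  1.86e+02  4.67e-01  8.40e-02  1.95e-01]
 [ 2.40e+02
[... 3132 characters left out ...]
4.44e-01 9.80e-02 1.76e-01]
 [2.66e+02 1.73e+02 4.98e-01 6.80e-02 1.75e-01]
 [2.75e+02 1.73e+02 5.10e-01 4.90e-02 1.80e-01]
 [2.38e+02 1.74e+02 4.42e-01 9.80e-02 1.74e-01]
 [2.48e+02 1.74e+02 4.68e-01 1.00e-01 1.65e-01]
 [2.72e+02 1.74e+02 5.04e-01 5.10e-02 1.78e-01]
 [2.38e+02 1.75e+02 4.42e-01 9.90e-02 1.71e-01]
 [2.51e+02 1.75e+02 4.72e-01 9.20e-02 1.65e-01]
 [2.70e+02 1.75e+02 5.01e-01 5.60e-02 1.74e-01]
 [2.41e+02 1.76e+02 4.49e-01 9.70e-02 1.67e-01]
 [2.64e+02 1.76e+02 4.91e-01 6.60e-02 1.70e-01]
 [2.37e+02 1.77e+02 4.40e-01 1.01e-01 1.65e-01]
 [2.66e+02 1.77e+02 4.94e-01 6.20e-02 1.68e-01]
 [2.48e+02 1.78e+02 4.60e-01 8.40e-02 1.65e-01]
 [2.45e+02 1.80e+02 4.50e-01 8.00e-02 1.65e-01]]
```

View pics/t1.png

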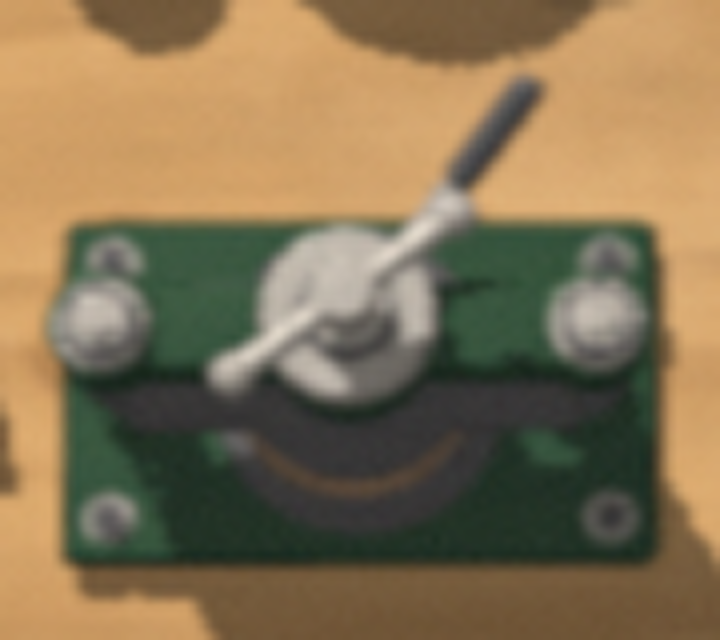

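View pics/s1.png

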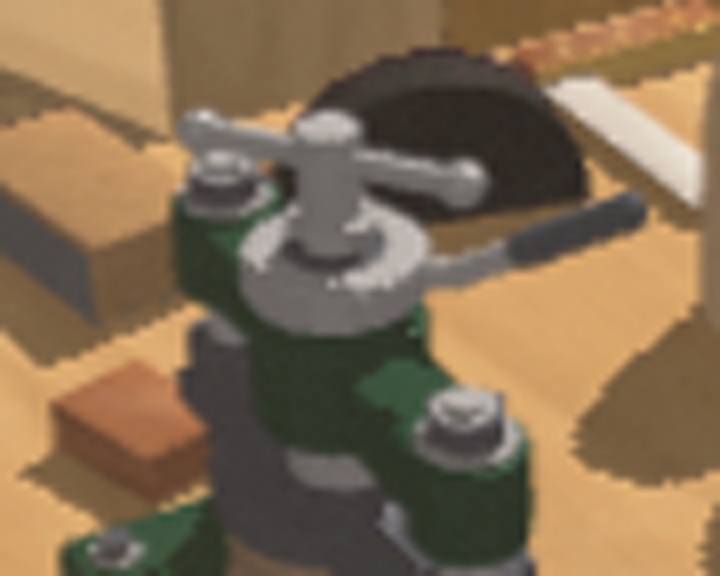

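The top crop shows the tee balls at (232,372) and (450,208), the hub top at (345,290), the ring centre near (347,315), the nuts at (100,320) and (597,320), and the lever tip at (527,88). The side crop agrees. Next I'll turn these into positions and work out the approach.

```bash
cat >> h.py <<'E'
def rows(p,yaw=None):
    o=r.get_obs();T=R.from_rotvec(o['orientation'])
    d=T.inv().apply(np.array(p)-o['tcp_pos'])*1e3
    x=np.array([np.cos(yaw),np.sin(yaw),0]);z=np.array([0,0,-1.]);G=R.from_matrix(np.c_[x,np.cross(z,x),z])
    print('shift mm',d.round(1),'turn',(T.inv()*G).as_rotvec().round(3),'t',round(o['clock'],2))
E
python3 - <<'E'
from h import *
a=np.load('/tmp/top.npz');b=np.load('/tmp/side.npz')
T=lambda x,y,z:atz(a,195+x/8-.5+.06,155+y/8-.5+.06,z)[:2]
S=lambda x,y,z:atz(b,200+x/8-.44,145+y/8-.44,z)[:2]
for n,F,B1,B2,H,L,N1,N2 in (('top',T,(232,372),(450,208),(345,290),(527,88),(100,320),(597,320)),('side',S,(200,128),(468,185),(328,124),(630,210),(0,0),(462,405))):
    b1,b2=F(*B1,.193),F(*B2,.193);d=b2-b1
    print(n,'balls',b1,b2,np.linalg.norm(d),'mid',(b1+b2)/2,'ang',np.degrees(np.arctan2(d[1],d[0])))
    print(' hub',F(*H,.203),'nuts',F(*N1,.158),F(*N2,.158),'levtip',F(*L,.185))
rows([.45+.054,.103-.044,.222],np.radians(141))
E
```

```text
top balls [0.430619   0.13895696] [0.48032782 0.07213881] 0.08328044908484479 mid [0.45547341 0.10554789] ang -53.352899079255906
 hub [0.45337984 0.10420774] nuts [0.45385706 0.1824067 ] [0.45118542 0.02649209] levtip [0.51979437 0.04760278]
side balls [0.42964471 0.14053465] [0.47895028 0.06993996] 0.0861083572058427 mid [0.4542975 0.1052373] ang -55.06832399515651
 hub [0.45413917 0.1058618 ] nuts [0.43586627 0.32305884] [0.44838641 0.02072789] levtip [0.51712801 0.0460332 ]
shift mm [ 495.3 -564.     9.3] turn [-1.000e-03 -2.000e-03 -2.125e+00] t 0.1
```

{"name": "step_arm", "arguments": {"moves": [[31,-35,0,0,0,-0.13,45],[62,-70,0,0,0,-0.26,45],[93,-105,0,0,0,-0.39,45],[124,-140,0,0,0,-0.52,45],[155,-175,0,0,0,-0.65,45],[186,-210,0,0,0,-0.78,45],[217,-245,0,0,0,-0.91,45],[248,-280,0,0,0,-1.04,45]], "grip_force": 30}}

```text
clock: 0.9
tcp_pos: [0.3644, -0.2893, 0.2312]
orientation: [-2.422, -2.001, 0.0]
contact_force: [0.8, -0.4, 0.3]
grip_width: 0.0453
gripper_force: 0.0
```

Run:
```python
from h import *
rows([.5055,.058,.222],np.radians(138))
```

```text
shift mm [367.7  73.    9.1] turn [-0.     0.    -1.028] t 0.9
```

{"name": "step_arm", "arguments": {"moves": [[46,9,0,0,0,-0.13,45],[92,18,0,0,0,-0.26,45],[138,27,0,0,0,-0.39,45],[184,36,0,0,0,-0.52,45],[230,46,0,0,0,-0.65,45],[276,55,0,0,0,-0.78,45],[322,64,0,0,0,-0.91,45],[366,73,9,0,0,-1.03,45]]}}

```text
clock: 1.7
tcp_pos: [0.5079, 0.0557, 0.2231]
orientation: [1.122, 2.932, 0.001]
contact_force: [1.3, -0.2, -0.2]
grip_width: 0.0447
gripper_force: 0.0
```

{"name": "step_arm", "arguments": {"moves": [[0,0,0,0,0,0,45],[0,0,0,0,0,0,45]]}}

```text
clock: 1.9
tcp_pos: [0.5065, 0.0546, 0.2217]
orientation: [-1.126, -2.931, 0.0]
contact_force: [-0.2, -0.9, -0.5]
grip_width: 0.0451
gripper_force: 0.0
```

Run:
```python
from h import *
rows([.5055,.058,.160],np.radians(138))
o=r.get_obs();print(o['joints'].round(2),o['contact_force'],o['moment'])
f=grab('top')
save(cv2.resize(f['image'][140:230,190:290],None,fx=7,fy=6.6,interpolation=cv2.INTER_CUBIC),'t2.png')
f=grab('side')
```

```text
shift mm [ 2.9  1.9 61.7] turn [-0.001 -0.001 -0.001] t 1.9
[ 0.38  0.29 -0.71  1.92  0.22  1.01  0.4 ] [-0.17598548 -0.89851161 -0.50299945] [ 0.00635912  0.01325409 -0.00707584]
```

Run:
```python
from h import *
f=np.load('/tmp/side.npz')
save(cv2.resize(f['image'][110:220,200:320],None,fx=6,fy=5.4,interpolation=cv2.INTER_CUBIC),'s2.png')
```

```text
(no output)
```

View pics/s2.png

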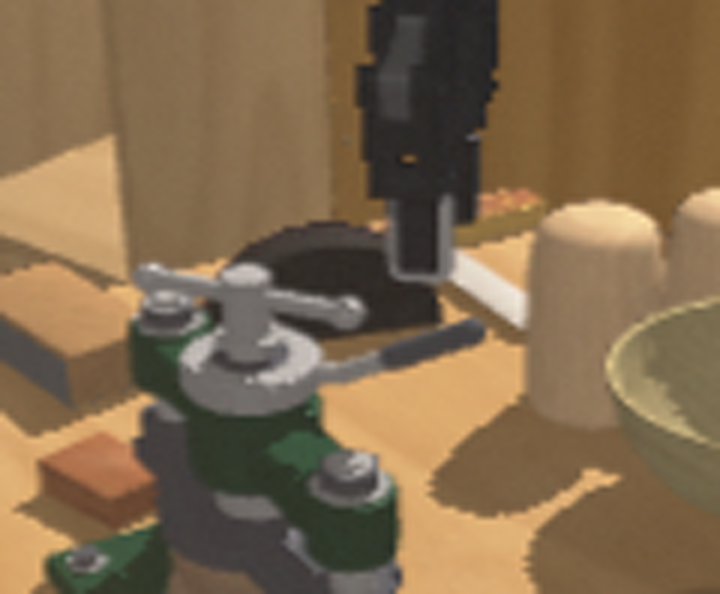

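The side crop shows the gripper at (420,200), above the lever's grip end, and aligned with it. I'll descend and close.

{"name": "step_arm", "arguments": {"moves": [[3,2,20,0,0,0,45],[3,2,40,0,0,0,45],[3,2,60,0,0,0,45],[3,2,60,0,0,0,30],[3,2,60,0,0,0,20],[3,2,60,0,0,0,6],[3,2,60,0,0,0,6],[3,2,60,0,0,0,6]], "grip_force": 25}}

```text
clock: 2.8
tcp_pos: [0.5071, 0.0571, 0.1634]
orientation: [1.13, 2.929, 0.002]
contact_force: [2.5, 0.6, 1.5]
grip_width: 0.0103
gripper_force: 25.1
```

{"name": "step_arm", "arguments": {"moves": [[0,0,0,0,0,0,6],[0,0,0,0,0,0,6]]}}

```text
clock: 3.0
tcp_pos: [0.5072, 0.0571, 0.1633]
orientation: [1.129, 2.929, 0.001]
contact_force: [2.9, -1.9, 4.3]
grip_width: 0.011
gripper_force: 25.4
```

```bash
cat >> h.py <<'E'
A=np.array([.4535,.105,0])
def st():
    o=r.get_obs();p=o['tcp_pos'];F=o['contact_force'];M=o['moment']
    d=p-A;x=R.from_rotvec(o['orientation']).as_matrix()[:,0]
    print('t',round(o['clock'],2),'p',p.round(4),'rad',np.hypot(*d[:2]).round(4),'ang',np.degrees(np.arctan2(d[1],d[0])).round(1),'xyaw',np.degrees(np.arctan2(x[1],x[0])).round(1),'F',F.round(1),'M',M.round(3),'torque on tool about axis (r x F)',(d[0]*F[1]-d[1]*F[0]).round(3),'w',round(o['grip_width']*1e3,1),'gf',round(o['gripper_force'],1),'j',o['joints'].round(2))
E
python3 -c "
from h import *
st()"
```

```text
t 3.0 p [0.5072 0.0571 0.1633] rad 0.0719 ang -41.7 xyaw 137.8 F [ 2.9 -1.9  4.3] M [-0.106 -0.629 -0.011] torque on tool about axis (r x F) 0.038 w 11.0 gf 25.4 j [ 0.33  0.37 -0.69  1.98  0.3   0.89  0.33]
```

{"name": "step_arm", "arguments": {"moves": [[0.1,3.6,0,0,0,-0.05,6],[0.4,7.2,-0.1,0,0,-0.1,6],[0.8,10.8,-0.15,0,0,-0.15,6],[1.4,14.3,-0.2,0,0,-0.2,6],[2.2,17.8,-0.25,0,0,-0.25,6],[3.2,21.3,-0.3,0,0,-0.3,6]], "grip_force": 35}}

```text
clock: 3.6
tcp_pos: [0.5188, 0.0745, 0.1635]
orientation: [0.677, 3.066, -0.001]
contact_force: [2.2, -2.3, 6.1]
grip_width: 0.0104
gripper_force: 35.3
```

```bash
python3 -c "
from h import *
st()"
```

```text
t 3.6 p [0.5188 0.0745 0.1635] rad 0.0721 ang -25.0 xyaw 155.1 F [ 2.2 -2.3  6.1] M [-0.499 -0.433 -0.147] torque on tool about axis (r x F) -0.084 w 10.4 gf 35.3 j [ 0.34  0.41 -0.75  1.94  0.35  0.92  0.56]
```

{"name": "step_arm", "arguments": {"moves": [[0.4,7.2,-0.3,0,0,-0.1,6],[1.4,14.3,-0.6,0,0,-0.2,6],[3.2,21.3,-0.8,0,0,-0.3,6],[5.7,28,-1,0,0,-0.4,6],[8.8,34.5,-1.2,0,0,-0.5,6],[10.6,37.6,-1.3,0,0,-0.55,6],[10.6,37.6,-1.3,0,0,-0.55,6]]}}

```text
clock: 4.3
tcp_pos: [0.5253, 0.114, 0.1641]
orientation: [-0.182, 3.134, 0.001]
contact_force: [6.0, 0.8, -2.2]
grip_width: 0.0098
gripper_force: 34.5
```

```bash
python3 -c "
from h import *
st()"
```

```text
t 4.3 p [0.5253 0.114  0.1641] rad 0.0723 ang 7.2 xyaw -173.3 F [ 6.   0.8 -2.2] M [ 0.074 -1.108  0.048] torque on tool about axis (r x F) 0.0 w 9.8 gf 34.5 j [ 0.36  0.47 -0.87  1.91  0.43  0.96  0.97]
```

{"name": "step_arm", "arguments": {"moves": [[0,0,0,0,0,0,25],[0,0,0,0,0,0,35],[0,0,-20,0,0,0,40],[0,0,-45,0,0,0,40],[0,0,-62,0,0,0,40],[0,0,-62,0,0,0.12,40],[0,0,-62,0,0,0.12,40]]}}

```text
clock: 5.0
tcp_pos: [0.5237, 0.1135, 0.2262]
orientation: [-0.011, -3.141, 0.001]
contact_force: [-0.7, -0.3, -0.2]
grip_width: 0.04
gripper_force: 0.0
```

Run:
```python
from h import *
st()
t=np.radians(126)
rows(A+[.032*np.cos(t),.032*np.sin(t),.226],t)
f=grab('side')
save(cv2.resize(f['image'][110:220,200:320],None,fx=6,fy=5.4,interpolation=cv2.INTER_CUBIC),'s3.png')
```

```text
t 5.0 p [0.5237 0.1135 0.2262] rad 0.0707 ang 6.9 xyaw 179.6 F [-0.7 -0.3 -0.2] M [0.055 0.028 0.001] torque on tool about axis (r x F) -0.013 w 40.0 gf 0.0 j [ 0.38  0.38 -0.89  1.85  0.34  1.07  0.93]
shift mm [89.1 16.7  0.2] turn [-0.001  0.     0.935] t 5.0
```

View pics/s3.png

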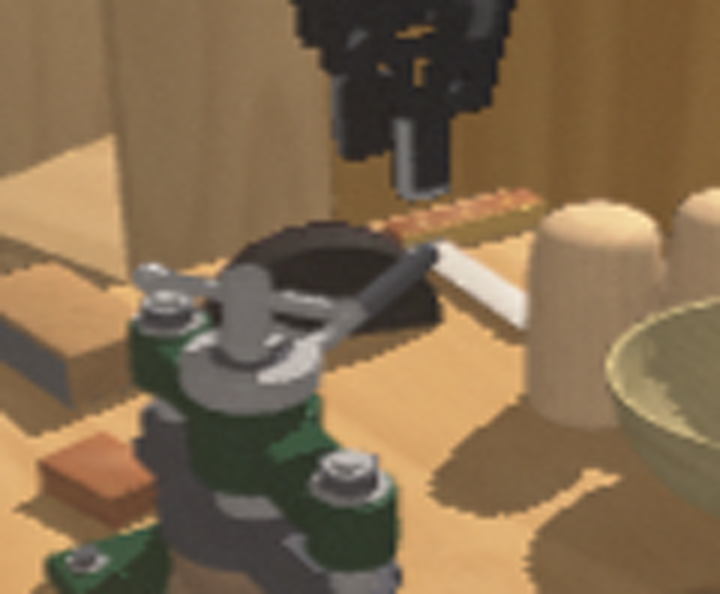

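The side crop shows the lever swung to point up and right, with its tip at (428,255). The tee bar is unchanged, with its left ball at (152,277). I'll move to the near tee arm.

{"name": "step_arm", "arguments": {"moves": [[13,2,0,0,0,0.14,40],[26,5,0,0,0,0.28,40],[39,7,0,0,0,0.42,40],[52,10,0,0,0,0.56,40],[65,12,0,0,0,0.7,40],[78,15,0,0,0,0.84,40],[89,17,0,0,0,0.935,40],[89,17,0,0,0,0.935,40]]}}

```text
clock: 5.85
tcp_pos: [0.4334, 0.1312, 0.2253]
orientation: [-1.419, -2.802, 0.003]
contact_force: [-0.5, -0.1, 0.2]
grip_width: 0.0404
gripper_force: 0.0
```

Run:
```python
from h import *
st()
t=np.radians(126)
rows(A+[.032*np.cos(t),.032*np.sin(t),.178],t)
f=grab('top')
save(cv2.resize(f['image'][150:230,195:285],None,fx=7,fy=7,interpolation=cv2.INTER_CUBIC),'t3.png')
```

```text
t 5.85 p [0.4334 0.1312 0.2253] rad 0.033 ang 127.4 xyaw 126.3 F [-0.5 -0.1  0.2] M [ 0.031 -0.032  0.034] torque on tool about axis (r x F) 0.017 w 40.4 gf 0.0 j [ 0.27  0.19 -0.78  2.03  0.16  0.98  0.05]
shift mm [-1.   0.9 47.3] turn [-0.002  0.     0.005] t 5.85
```

View pics/t3.png

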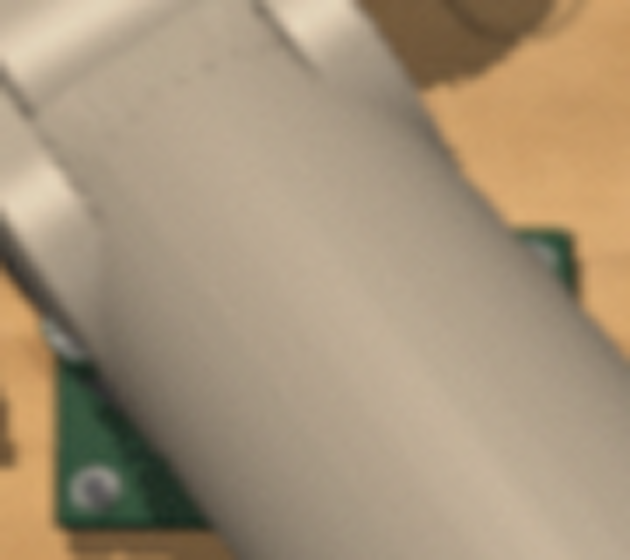

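The arm hides the press from above; only a press corner is visible, at (95,490). I'll rely on the poses already measured and grip.

{"name": "step_arm", "arguments": {"moves": [[-1,1,16,0,0,0,40],[-1,1,32,0,0,0,40],[-1,1,47,0,0,0,40],[-1,1,47,0,0,0,25],[-1,1,47,0,0,0,15],[-1,1,47,0,0,0,5],[-1,1,47,0,0,0,5],[-1,1,47,0,0,0,5]], "grip_force": 25}}

```text
clock: 6.7
tcp_pos: [0.4365, 0.1307, 0.1792]
orientation: [1.424, 2.8, -0.001]
contact_force: [-2.3, -1.8, 1.6]
grip_width: 0.0077
gripper_force: 24.5
```

{"name": "step_arm", "arguments": {"moves": [[0,0,0,0,0,0,5],[0,0,0,0,0,0,5]]}}

```text
clock: 6.9
tcp_pos: [0.4365, 0.1307, 0.1792]
orientation: [1.424, 2.8, -0.001]
contact_force: [-4.7, -2.5, 4.9]
grip_width: 0.0081
gripper_force: 24.7
```

Run:
```python
from h import *
st()
for R0 in (32,):
  for a in np.arange(.1,.85,.1): print(round(a,1),(R0*(np.cos(a)-1)).round(1),(R0*np.sin(a)).round(1),round(1.6*a,2))
```

```text
t 6.9 p [0.4365 0.1307 0.1792] rad 0.0308 ang 123.4 xyaw 126.1 F [-4.7 -2.5  4.9] M [-0.479  0.812 -0.228] torque on tool about axis (r x F) 0.164 w 8.1 gf 24.7 j [ 0.24  0.26 -0.76  2.07  0.23  0.89 -0.02]
0.1 -0.2 3.2 0.16
0.2 -0.6 6.4 0.32
0.3 -1.4 9.5 0.48
0.4 -2.5 12.5 0.64
0.5 -3.9 15.3 0.8
0.6 -5.6 18.1 0.96
0.7 -7.5 20.6 1.12
0.8 -9.7 23.0 1.28
```

{"name": "step_arm", "arguments": {"moves": [[-0.7,2,0.1,0,0,0.04,5],[-1.2,5,0.2,0,0,0.12,5],[-1.6,8,0.3,0,0,0.22,5],[-2.6,11.5,0.5,0,0,0.34,5],[-3.9,14.8,0.7,0,0,0.45,5],[-3.9,14.8,0.7,0,0,0.45,5]]}}

```text
clock: 7.5
tcp_pos: [0.45, 0.136, 0.1783]
orientation: [-2.017, -2.408, 0.004]
contact_force: [-7.7, -3.8, 8.8]
grip_width: 0.0078
gripper_force: 26.9
```

```bash
sed -i "s/(d\[0\]\*F\[1\]-d\[1\]\*F\[0\]).round(3)/(d[0]*F[1]-d[1]*F[0]).round(3),'total',(d[0]*F[1]-d[1]*F[0]+M[2]).round(3)/" h.py; python3 -c "
from h import *
st()"
```

```text
t 7.5 p [0.45   0.136  0.1783] rad 0.0312 ang 96.4 xyaw 100.1 F [-7.7 -3.8  8.8] M [-0.764  1.567 -0.277] torque on tool about axis (r x F) 0.252 total -0.024 w 7.8 gf 26.9 j [ 0.15  0.27 -0.67  2.05  0.22  0.89 -0.46]
```

{"name": "step_arm", "arguments": {"moves": [[-0.2,2,0,0,0,0.12,5],[-0.6,5.2,0,0,0,0.24,5],[-1.4,8.3,0,0,0,0.35,5],[-2.4,11.3,0,0,0,0.45,5],[-2.4,11.3,0,0,0,0.45,5]]}}

```text
clock: 8.0
tcp_pos: [0.4626, 0.1351, 0.1779]
orientation: [2.501, 1.9, -0.002]
contact_force: [-0.9, -4.7, -0.6]
grip_width: 0.008
gripper_force: 24.5
```

```bash
sed -i "s/^A=.*/A=np.array([.455,.1055,0])/" h.py; python3 -c "
from h import *
st()"
```

```text
t 8.0 p [0.4626 0.1351 0.1779] rad 0.0306 ang 75.5 xyaw 74.5 F [-0.9 -4.7 -0.6] M [-1.035  0.191 -0.017] torque on tool about axis (r x F) -0.009 total -0.026 w 8.0 gf 24.5 j [ 0.08  0.28 -0.58  2.03  0.2   0.89 -0.87]
```

{"name": "step_arm", "arguments": {"moves": [[-0.2,3.1,0.2,0,0,0.1,5],[-0.6,6.2,0.3,0,0,0.2,5],[-1.4,9.2,0.5,0,0,0.3,5],[-1.4,9.2,0.5,0,0,0.3,5]]}}

```text
clock: 8.4
tcp_pos: [0.4708, 0.1313, 0.1774]
orientation: [2.755, 1.508, -0.002]
contact_force: [-0.6, -5.1, -1.0]
grip_width: 0.0081
gripper_force: 24.4
```

```bash
python3 -c "
from h import *
st()"
```

```text
t 8.4 p [0.4708 0.1313 0.1774] rad 0.0303 ang 58.5 xyaw 57.4 F [-0.6 -5.1 -1. ] M [-1.058  0.326  0.012] torque on tool about axis (r x F) -0.065 total -0.053 w 8.1 gf 24.4 j [ 0.04  0.28 -0.52  2.02  0.18  0.89 -1.14]
```

{"name": "step_arm", "arguments": {"moves": [[-0.6,3.1,0.2,0,0,0.1,5],[-1.1,6.2,0.3,0,0,0.2,5],[-1.9,9.2,0.5,0,0,0.3,5],[-1.9,9.2,0.5,0,0,0.3,5]]}}

```text
clock: 8.8
tcp_pos: [0.4776, 0.1254, 0.1769]
orientation: [2.949, 1.082, -0.001]
contact_force: [-1.4, -4.2, -1.6]
grip_width: 0.0079
gripper_force: 24.3
```

```bash
python3 -c "
from h import *
st()"
```

```text
t 8.8 p [0.4776 0.1254 0.1769] rad 0.0301 ang 41.3 xyaw 40.3 F [-1.4 -4.2 -1.6] M [-0.882  0.189  0.004] torque on tool about axis (r x F) -0.067 total -0.063 w 7.9 gf 24.3 j [ 0.01  0.28 -0.46  2.01  0.16  0.88 -1.4 ]
```

{"name": "step_arm", "arguments": {"moves": [[-0.2,3.1,0.2,0,0,0.1,5],[-0.6,6.2,0.3,0,0,0.2,5],[-1.4,9.2,0.5,0,0,0.3,5],[-1.4,9.2,0.5,0,0,0.3,5]]}}

```text
clock: 9.2
tcp_pos: [0.4822, 0.118, 0.1766]
orientation: [3.077, 0.632, -0.001]
contact_force: [-1.1, -3.2, -1.6]
grip_width: 0.0079
gripper_force: 24.6
```

```bash
python3 -c "
from h import *
st()"
```

```text
t 9.2 p [0.4822 0.118  0.1766] rad 0.0299 ang 24.6 xyaw 23.2 F [-1.1 -3.2 -1.6] M [-0.73   0.418  0.159] torque on tool about axis (r x F) -0.074 total 0.085 w 7.9 gf 24.6 j [-0.02  0.28 -0.4   2.01  0.14  0.88 -1.66]
```

{"name": "step_arm", "arguments": {"moves": [[-0.1,1.6,0.1,0,0,0.05,5],[-0.2,3.1,0.2,0,0,0.1,5],[-0.2,3.1,0.2,0,0,0.1,5]]}}

```text
clock: 9.5
tcp_pos: [0.4832, 0.1155, 0.1765]
orientation: [-3.104, -0.48, 0.0]
contact_force: [-2.7, -1.5, -0.9]
grip_width: 0.0078
gripper_force: 25.7
```

```bash
python3 -c "
from h import *
st()"
```

```text
t 9.5 p [0.4832 0.1155 0.1765] rad 0.0299 ang 19.6 xyaw 17.6 F [-2.7 -1.5 -0.9] M [-0.405  0.6    0.284] torque on tool about axis (r x F) -0.015 total 0.269 w 7.8 gf 25.7 j [-0.03  0.28 -0.38  2.01  0.13  0.88 -1.75]
```

{"name": "step_arm", "arguments": {"moves": [[0,0,0,0,0,0,5],[0,0,0,0,0,0,5]]}}

```text
clock: 9.7
tcp_pos: [0.4832, 0.1155, 0.1765]
orientation: [-3.105, -0.476, 0.0]
contact_force: [-3.8, -0.5, -0.6]
grip_width: 0.0077
gripper_force: 25.9
```

```bash
python3 -c "
from h import *
st()"
```

```text
t 9.7 p [0.4832 0.1155 0.1765] rad 0.03 ang 19.5 xyaw 17.4 F [-3.8 -0.5 -0.6] M [-0.196  0.798  0.379] torque on tool about axis (r x F) 0.023 total 0.402 w 7.7 gf 25.9 j [-0.03  0.28 -0.38  2.01  0.13  0.88 -1.75]
```

{"name": "step_arm", "arguments": {"moves": [[0,0,0,0,0,0,5],[0,0,0,0,0,0,5],[0,0,0,0,0,0,5]]}}

```text
clock: 10.0
tcp_pos: [0.4833, 0.1154, 0.1765]
orientation: [-3.106, -0.472, 0.001]
contact_force: [-5.4, 0.4, 1.3]
grip_width: 0.0078
gripper_force: 26.0
```

```bash
python3 -c "
from h import *
st()
f=grab('side')
o=r.get_obs();print(o['moment'],o['contact_force'])
save(cv2.resize(f['image'][140:235,205:300],None,fx=6.3,fy=6.3,interpolation=cv2.INTER_CUBIC),'s4.png')"
```

```text
t 10.0 p [0.4833 0.1154 0.1765] rad 0.03 ang 19.3 xyaw 17.3 F [-5.4  0.4  1.3] M [0.05  1.027 0.361] torque on tool about axis (r x F) 0.063 total 0.425 w 7.8 gf 26.0 j [-0.03  0.28 -0.38  2.01  0.13  0.88 -1.75]
[0.12689069 1.1022633  0.3162396 ] [-5.75871248  0.43696215  0.50432539]
```

View pics/s4.png

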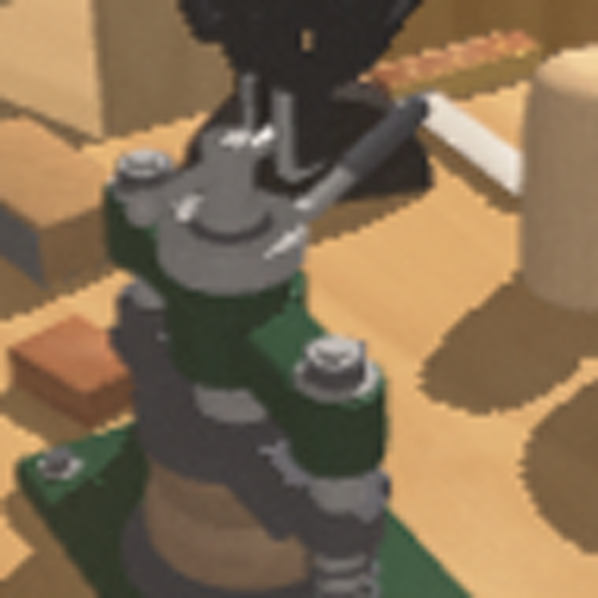

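The side crop shows the platen resting flat on the blanks at about (230,490), with the lever still at (420,105). The twist reads about 0.3–0.4 N m, so I'll release the tee, rise, and turn back to the lever.

{"name": "step_arm", "arguments": {"moves": [[0,0,0,0,0,0,15],[0,0,0,0,0,0,30],[0,0,-3,0,0,0,30],[0,0,-25,0,0,0,30],[0,0,-50,0,0,0,30],[0,0,-54,0,0,-0.14,30],[0,0,-54,0,0,-0.28,30],[0,0,-54,0,0,-0.42,30]]}}

```text
clock: 10.85
tcp_pos: [0.4844, 0.115, 0.2314]
orientation: [2.937, 1.115, 0.004]
contact_force: [-0.1, -0.2, 0.7]
grip_width: 0.0298
gripper_force: 0.0
```

{"name": "step_arm", "arguments": {"moves": [[0,0,0,0,0,-0.14,30],[0,0,0,0,0,-0.28,30],[0,0,0,0,0,-0.42,30],[0,0,0,0,0,-0.56,30],[0,0,0,0,0,-0.7,30],[0,0,0,0,0,-0.84,30],[0,0,0,0,0,-0.98,30],[0,0,0,0,0,-1.12,30]]}}

```text
clock: 11.65
tcp_pos: [0.4843, 0.1149, 0.231]
orientation: [1.895, 2.504, 0.002]
contact_force: [0.3, 0.1, -0.8]
grip_width: 0.0296
gripper_force: 0.0
```

```bash
python3 -c "
from h import *
st()
t=np.radians(7)
rows(A+[.0705*np.cos(t),.0705*np.sin(t),.23],t+np.pi)"
```

```text
t 11.65 p [0.4843 0.1149 0.231 ] rad 0.0308 ang 17.9 xyaw 105.8 F [ 0.3  0.1 -0.8] M [ 0.018 -0.021 -0.024] torque on tool about axis (r x F) 0.001 total -0.024 w 29.6 gf 0.0 j [ 0.17  0.24 -0.61  1.94  0.16  1.01 -0.24]
shift mm [-11.9  38.9   1.1] turn [ 1.000e-03  1.000e-03 -1.418e+00] t 11.65
```

{"name": "step_arm", "arguments": {"moves": [[-2,5,0,0,0,-0.14,40],[-3,10,0,0,0,-0.28,40],[-5,16,0,0,0,-0.42,40],[-6,21,0,0,0,-0.56,40],[-8,26,0,0,0,-0.7,40],[-9,31,0,0,0,-0.84,40],[-11,36,0,0,0,-0.98,40],[-12,39,0,0,0,-1.12,40]]}}

```text
clock: 12.45
tcp_pos: [0.5254, 0.1136, 0.231]
orientation: [0.276, 3.128, 0.001]
contact_force: [-0.4, -0.5, -0.4]
grip_width: 0.0398
gripper_force: 0.0
```

{"name": "step_arm", "arguments": {"moves": [[0,0,0,0,0,-0.14,40],[0,0,0,0,0,-0.28,40],[0,0,0,0,0,-0.3,40],[0,0,0,0,0,-0.3,40]]}}

```text
clock: 12.85
tcp_pos: [0.5247, 0.1136, 0.2307]
orientation: [-0.182, 3.136, 0.0]
contact_force: [0.3, 0.6, 0.6]
grip_width: 0.0399
gripper_force: 0.0
```

```bash
python3 -c "
from h import *
st()
t=np.radians(7)
rows(A+[.0705*np.cos(t),.0705*np.sin(t),.163],t+np.pi)
f=grab('side')
save(cv2.resize(f['image'][110:220,200:320],None,fx=6,fy=5.4,interpolation=cv2.INTER_CUBIC),'s5.png')"
```

```text
t 12.85 p [0.5247 0.1136 0.2307] rad 0.0702 ang 6.6 xyaw -173.4 F [0.3 0.6 0.6] M [ 0.033 -0.019  0.046] torque on tool about axis (r x F) 0.038 total 0.084 w 39.9 gf 0.0 j [ 0.35  0.37 -0.84  1.84  0.31  1.07  1.08]
shift mm [-0.3  0.4 67.7] turn [ 0.     0.001 -0.006] t 12.85
```

View pics/s5.png

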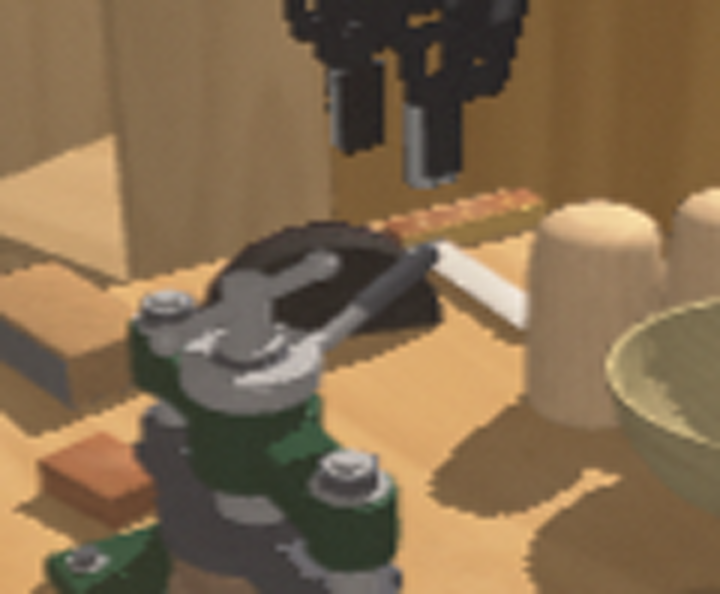

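The side crop shows the tee arm at (330,262) and the lever's tip at (430,255) between the fingers. I'll descend and grip.

{"name": "step_arm", "arguments": {"moves": [[0,0,25,0,0,0,40],[0,0,50,0,0,0,40],[0,0,67,0,0,0,40],[0,0,67,0,0,0,20],[0,0,67,0,0,0,6],[0,0,67,0,0,0,6],[0,0,67,0,0,0,6]], "grip_force": 30}}

```text
clock: 13.6
tcp_pos: [0.5246, 0.114, 0.1641]
orientation: [-0.186, 3.135, 0.0]
contact_force: [0.3, -0.0, -3.4]
grip_width: 0.0104
gripper_force: 29.3
```

{"name": "step_arm", "arguments": {"moves": [[0,0,0,0,0,0,6],[0,0,0,0,0,0,6],[0,0,0,0,0,0,6]]}}

```text
clock: 13.9
tcp_pos: [0.5246, 0.114, 0.164]
orientation: [-0.187, 3.135, 0.0]
contact_force: [-1.1, -0.2, 0.9]
grip_width: 0.0107
gripper_force: 29.6
```

```bash
python3 -c "
from h import *
st()
for a in np.arange(.05,.65,.05): print(a.round(2),(70.5*(1-np.cos(a))).round(1),(-70.5*np.sin(a)).round(1))"
```

```text
t 13.9 p [0.5246 0.114  0.164 ] rad 0.0701 ang 7.0 xyaw -173.2 F [-1.1 -0.2  0.9] M [ 0.15   0.208 -0.073] torque on tool about axis (r x F) -0.005 total -0.078 w 10.7 gf 29.6 j [ 0.31  0.44 -0.8   1.91  0.39  0.95  1.01]
0.05 0.1 -3.5
0.1 0.4 -7.0
0.15 0.8 -10.5
0.2 1.4 -14.0
0.25 2.2 -17.4
0.3 3.1 -20.8
0.35 4.3 -24.2
0.4 5.6 -27.5
0.45 7.0 -30.7
0.5 8.6 -33.8
0.55 10.4 -36.8
0.6 12.3 -39.8
```

{"name": "step_arm", "arguments": {"moves": [[0.1,-3.5,0,0,0,0.05,6],[0.4,-7,0.1,0,0,0.1,6],[0.8,-10.5,0.1,0,0,0.15,6],[1.4,-14,0.2,0,0,0.2,6],[2.2,-17.4,0.2,0,0,0.25,6],[3.1,-20.8,0.3,0,0,0.3,6],[3.1,-20.8,0.3,0,0,0.3,6],[3.1,-20.8,0.3,0,0,0.3,6]]}}

```text
clock: 14.7
tcp_pos: [0.524, 0.093, 0.1637]
orientation: [0.282, 3.128, -0.0]
contact_force: [-1.6, 0.4, 4.6]
grip_width: 0.0105
gripper_force: 30.0
```

```bash
python3 -c "
from h import *
st()"
```

```text
t 14.7 p [0.524  0.093  0.1637] rad 0.0701 ang -10.3 xyaw 169.7 F [-1.6  0.4  4.6] M [-0.006  0.36   0.012] torque on tool about axis (r x F) 0.008 total 0.02 w 10.5 gf 30.0 j [ 0.3   0.42 -0.74  1.93  0.35  0.93  0.79]
```

Still almost free. Another 0.25 rad.

{"name": "step_arm", "arguments": {"moves": [[0.1,-3.5,0.1,0,0,0.05,6],[0.4,-7,0.1,0,0,0.1,6],[0.8,-10.5,0.2,0,0,0.15,6],[1.4,-14,0.2,0,0,0.2,6],[2.2,-17.4,0.2,0,0,0.25,6],[2.2,-17.4,0.2,0,0,0.25,6],[2.2,-17.4,0.2,0,0,0.25,6]]}}

```text
clock: 15.4
tcp_pos: [0.519, 0.0765, 0.1635]
orientation: [0.668, 3.069, 0.001]
contact_force: [-1.5, 0.3, 5.7]
grip_width: 0.0101
gripper_force: 30.3
```

```bash
python3 -c "
from h import *
st()"
```

```text
t 15.4 p [0.519  0.0765 0.1635] rad 0.0703 ang -24.4 xyaw 155.4 F [-1.5  0.3  5.7] M [0.188 0.203 0.165] torque on tool about axis (r x F) -0.023 total 0.141 w 10.1 gf 30.3 j [ 0.29  0.39 -0.68  1.95  0.31  0.91  0.6 ]
```

{"name": "step_arm", "arguments": {"moves": [[0.1,-3.5,0.1,0,0,0.05,6],[0.4,-7,0.1,0,0,0.1,6],[0.8,-10.5,0.2,0,0,0.15,6],[1.4,-14,0.2,0,0,0.2,6],[1.4,-14,0.2,0,0,0.2,6],[1.4,-14,0.2,0,0,0.2,6],[1.4,-14,0.2,0,0,0.2,6]], "grip_force": 40}}

```text
clock: 16.1
tcp_pos: [0.5121, 0.0644, 0.1634]
orientation: [0.971, 2.986, 0.001]
contact_force: [-0.6, 1.3, 6.7]
grip_width: 0.0103
gripper_force: 40.0
```

```bash
python3 -c "
from h import *
st()"
```

```text
t 16.1 p [0.5121 0.0644 0.1634] rad 0.0704 ang -35.7 xyaw 144.0 F [-0.6  1.3  6.7] M [0.18  0.191 0.129] torque on tool about axis (r x F) 0.052 total 0.181 w 10.3 gf 40.0 j [ 0.28  0.37 -0.64  1.97  0.28  0.89  0.44]
```

{"name": "step_arm", "arguments": {"moves": [[0.1,-3.5,0.1,0,0,0.05,6],[0.4,-7,0.1,0,0,0.1,6],[0.8,-10.5,0.2,0,0,0.15,6],[0.8,-10.5,0.2,0,0,0.15,6],[0.8,-10.5,0.2,0,0,0.15,6],[0.8,-10.5,0.2,0,0,0.15,6]]}}

```text
clock: 16.7
tcp_pos: [0.5055, 0.0563, 0.1633]
orientation: [1.192, 2.905, 0.001]
contact_force: [-0.7, 1.4, 6.8]
grip_width: 0.0101
gripper_force: 40.2
```

```bash
python3 -c "
from h import *
st()"
```

```text
t 16.7 p [0.5055 0.0563 0.1633] rad 0.0705 ang -44.3 xyaw 135.4 F [-0.7  1.4  6.8] M [0.104 0.108 0.19 ] torque on tool about axis (r x F) 0.035 total 0.225 w 10.1 gf 40.2 j [ 0.28  0.35 -0.61  1.98  0.26  0.88  0.32]
```

```bash
cat >> h.py <<'E'
def tee():
    for n in('side','top'):
        f=r.grab_frame(n);v,u=np.nonzero(f['depth']);d=f['depth'][v,u]
        Rm=cv2.Rodrigues(np.array(f['rvec'],float))[0]
        P=((np.linalg.inv(f['mtx'])@np.array([u,v,np.ones_like(u)])*d).T-np.ravel(f['tvec']))@Rm
        q=P-A;rr=np.hypot(q[:,0],q[:,1]);m=(rr<.055)&(rr>.018)&(P[:,2]>.182)&(P[:,2]<.206)
        a=np.degrees(np.arctan2(q[m,1],q[m,0]));print(n,m.sum(),np.histogram(a,np.arange(-180,181,10))[0],'far-side(-60..80) med',np.median(a[(a>-20)&(a<60)]).round(1) if ((a>-20)&(a<60)).any() else None,'opp',np.median(a[(a<-120)]).round(1) if (a<-120).any() else None)
E
python3 -c "
from h import *
tee();T=[];
for i in range(8):
    r.grab_frame('side');o=r.get_obs();d=o['tcp_pos']-A;F=o['contact_force'];T.append([d[0]*F[1]-d[1]*F[0],o['moment'][2]])
print(np.round(T,3).tolist(),np.mean(np.sum(T,1)));st()
z=np.load('/tmp/side.npz')"
```

```text
side 101 [ 0 11 47  2  0  0  0  0  0  0  0  0  0  0  0  0  0  0  6 30  5  0  0  0
  0  0  0  0  0  0  0  0  0  0  0  0] far-side(-60..80) med 13.5 opp -155.6
top 104 [ 3 31 20  0  0  0  0  0  0  0  0  0  0  0  0  0  0  0  0 22 26  2  0  0
  0  0  0  0  0  0  0  0  0  0  0  0] far-side(-60..80) med 20.9 opp -162.3
[[-0.028, 0.217], [0.062, 0.255], [0.032, 0.222], [0.002, 0.175], [0.037, 0.232], [0.01, 0.255], [0.042, 0.288], [0.056, 0.241]] 0.26200513043864637
t 17.2 p [0.5055 0.0563 0.1633] rad 0.0705 ang -44.2 xyaw 135.4 F [-0.2  1.3  6.4] M [0.089 0.059 0.241] torque on tool about axis (r x F) 0.056 total 0.297 w 10.0 gf 40.2 j [ 0.28  0.35 -0.61  1.98  0.26  0.88  0.32]
```

{"name": "step_arm", "arguments": {"moves": [[0.1,-3.5,0.1,0,0,0.05,6],[0.4,-7,0.1,0,0,0.1,6],[0.8,-10.5,0.2,0,0,0.15,6],[0.8,-10.5,0.2,0,0,0.15,6],[0.8,-10.5,0.2,0,0,0.15,6]]}}

```text
clock: 17.7
tcp_pos: [0.4978, 0.0493, 0.1632]
orientation: [1.406, 2.807, 0.002]
contact_force: [0.5, -0.1, 5.6]
grip_width: 0.0099
gripper_force: 40.4
```

```bash
cat >> h.py <<'E'
def avg():
    T=[]
    for i in range(8):
        r.grab_frame('side');o=r.get_obs();d=o['tcp_pos']-A;F=o['contact_force'];T.append(d[0]*F[1]-d[1]*F[0]+o['moment'][2])
    print(np.round(T,2),np.mean(T));st()
E
python3 -c "
from h import *
avg()"
```

```text
[0.22 0.27 0.33 0.29 0.35 0.23 0.25 0.23] 0.27252502751101004
t 18.1 p [0.4977 0.0493 0.1632] rad 0.0706 ang -52.8 xyaw 126.8 F [0.2 0.5 7.2] M [0.015 0.006 0.199] torque on tool about axis (r x F) 0.034 total 0.234 w 10.1 gf 40.4 j [ 0.27  0.33 -0.58  2.    0.24  0.87  0.2 ]
```

```bash
python3 -c "
from h import *
f=grab('side')
save(cv2.resize(f['image'][110:220,200:320],None,fx=6,fy=5.4,interpolation=cv2.INTER_CUBIC),'s6.png')
tee()"
```

```text
side 84 [ 0 11 45  4  0  0  0  0  0  0  0  0  0  0  0  0  0  0  5 14  5  0  0  0
  0  0  0  0  0  0  0  0  0  0  0  0] far-side(-60..80) med 13.7 opp -155.4
top 103 [ 3 31 19  0  0  0  0  0  0  0  0  0  0  0  0  0  0  0  1 22 25  2  0  0
  0  0  0  0  0  0  0  0  0  0  0  0] far-side(-60..80) med 21.0 opp -162.3
```

View pics/s6.png

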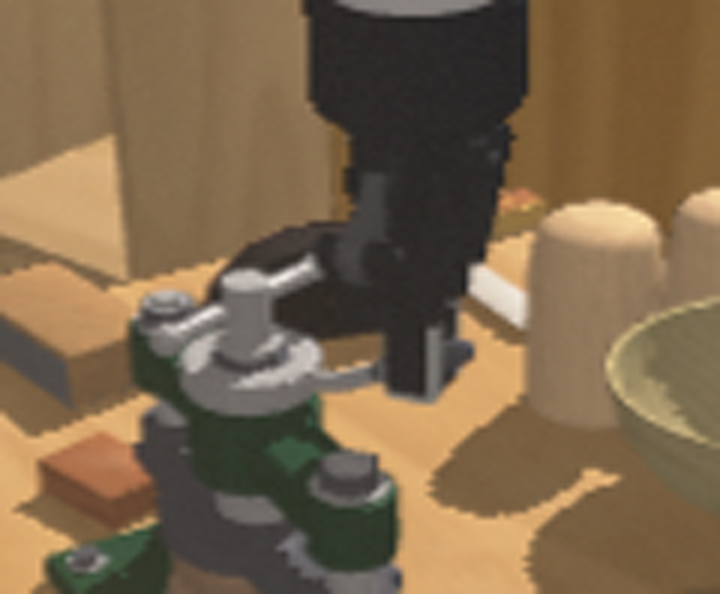

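The side crop shows the lever held in the fingers, with its tip at (460,350), and the tee unmoved. I'll keep tightening in small steps.

{"name": "step_arm", "arguments": {"moves": [[0.1,-3.5,0,0,0,0.05,6],[0.4,-7,0,0,0,0.1,6],[0.8,-10.5,0,0,0,0.15,6],[0.8,-10.5,0,0,0,0.15,6],[0.8,-10.5,0,0,0,0.15,6]]}}

```text
clock: 18.75
tcp_pos: [0.4888, 0.0434, 0.1631]
orientation: [1.612, 2.694, 0.001]
contact_force: [0.5, 0.4, 6.8]
grip_width: 0.0098
gripper_force: 40.4
```

```bash
python3 -c "
from h import *
avg()"
```

```text
[0.34 0.3  0.33 0.3  0.34 0.36 0.36 0.3 ] 0.32838292687592674
t 19.15 p [0.4889 0.0434 0.1631] rad 0.0707 ang -61.4 xyaw 118.2 F [ 0.9 -0.9  6. ] M [-0.077 -0.091  0.276] torque on tool about axis (r x F) 0.024 total 0.3 w 10.1 gf 40.4 j [ 0.26  0.31 -0.55  2.03  0.21  0.86  0.07]
```

{"name": "step_arm", "arguments": {"moves": [[0,-0.7,0,0,0,0.01,6],[0,-1.4,0,0,0,0.02,6],[0,-2.1,0,0,0,0.03,6]]}}

```text
clock: 19.45
tcp_pos: [0.4874, 0.0426, 0.1631]
orientation: [1.653, 2.669, 0.003]
contact_force: [3.0, 1.3, 5.8]
grip_width: 0.0101
gripper_force: 40.8
```

```bash
python3 -c "
from h import *
st();print(r.get_obs()['tau'].round(2))
for i in range(4): r.grab_frame('side');st()" | cut -c1-330
```

```text
t 19.45 p [0.4874 0.0426 0.1631] rad 0.0707 ang -62.8 xyaw 116.4 F [3.  1.3 5.8] M [ 0.043 -0.64   0.337] torque on tool about axis (r x F) 0.23 total 0.566 w 10.1 gf 40.8 j [ 0.25  0.31 -0.55  2.03  0.21  0.86  0.05]
[  0.34 -37.89  -3.26 -19.49  -0.45   0.88  -0.19]
t 19.5 p [0.4873 0.0426 0.1631] rad 0.0707 ang -62.8 xyaw 116.4 F [3.3 0.1 5.3] M [ 0.004 -0.574  0.303] torque on tool about axis (r x F) 0.213 total 0.515 w 10.2 gf 40.8 j [ 0.25  0.31 -0.55  2.03  0.21  0.86  0.05]
t 19.55 p [0.4873 0.0426 0.1631] rad 0.0707 ang -62.8 xyaw 116.4 F [3.  0.3 6. ] M [ 0.072 -0.599  0.294] torque on tool about axis (r x F) 0.2 total 0.494 w 10.3 gf 40.7 j [ 0.25  0.31 -0.55  2.03  0.21  0.86  0.05]
t 19.6 p [0.4873 0.0426 0.1631] rad 0.0707 ang -62.8 xyaw 116.4 F [2.5 0.6 5.6] M [-0.009 -0.566  0.293] torque on tool about axis (r x F) 0.175 total 0.468 w 9.9 gf 40.7 j [ 0.25  0.31 -0.55  2.03  0.21  0.86  0.05]
t 19.65 p [0.4873 0.0426 0.1631] rad 0.0707 ang -62.8 xyaw 116.4 F [ 2.9 -0.2  6.6] M [ 0.041 -0.614  0.316] torque on tool about axis (r x F) 0.174 total 0.49 w 10.4 gf 40.7 j [ 0.25  0.31 -0.55  2.03  0.21  0.86  0.05]
```

In motion the twist reads 0.5–0.57 N m, so the ring is hand-tight. I'll release and withdraw.

{"name": "step_arm", "arguments": {"moves": [[0,0,0,0,0,0,20],[0,0,0,0,0,0,30],[0,0,-1,0,0,0,30],[0,0,-25,0,0,0,30],[0,0,-60,0,0,0,30],[0,0,-100,0,0,0,30],[0,0,-110,0,0,0,30]]}}

```text
clock: 20.35
tcp_pos: [0.4874, 0.0429, 0.2762]
orientation: [1.654, 2.666, 0.005]
contact_force: [0.5, 0.8, 0.2]
grip_width: 0.0297
gripper_force: 0.0
```

```bash
python3 -c "
from h import *
st();tee()
a=np.load('/tmp/side.npz')
f=grab('side')
import numpy as np
v,u=np.nonzero(f['depth']);P=np.array([back(f,x,y) for x,y in zip(u[::1],v) if 190<x<330 and 130<y<220]);q=P-A;rr=np.hypot(q[:,0],q[:,1])
m=(rr>.06)&(rr<.095)&(P[:,2]>.165)&(P[:,2]<.195);ang=np.degrees(np.arctan2(q[m,1],q[m,0]));print('lever',m.sum(),np.median(ang))
"
```

```text
t 20.35 p [0.4874 0.0429 0.2762] rad 0.0705 ang -62.6 xyaw 116.4 F [0.5 0.8 0.2] M [ 0.022 -0.048  0.056] torque on tool about axis (r x F) 0.057 total 0.113 w 29.7 gf 0.0 j [ 0.3   0.17 -0.58  1.91  0.1   1.09  0.15]
side 98 [ 0 11 44  4  0  0  0  0  0  0  0  0  0  0  0  0  0  0  6 26  7  0  0  0
  0  0  0  0  0  0  0  0  0  0  0  0] far-side(-60..80) med 12.4 opp -156.0
top 102 [ 3 32 19  0  0  0  0  0  0  0  0  0  0  0  0  0  0  0  0 21 25  2  0  0
  0  0  0  0  0  0  0  0  0  0  0  0] far-side(-60..80) med 21.3 opp -162.2
lever 69 -65.57185366444865
```

```bash
python3 -c "
from h import *
print(r.hand_in())"
```

```text
the job is handed in; nothing more can be done
None
```

I clamped the blanks and handed the job in: the tee read about 0.4 N m, a bit over the 0.3 asked, and the relocked ring about 0.5 N m. After release the tee and lever stayed put; I didn't re-check the blanks or the three bystanders at the end.

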